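# Open the case's combination padlock and show it to the reader

### The arm

A 6-joint arm with a two-finger parallel gripper is mounted at the origin on the work surface. World frame = base frame: x ahead of the robot, y to its left, z up, the work surface at z = 0. Lengths are in m, angles in rad, forces in N, time in s.
With the tool pointing down it reaches from about 0.325 to 0.85 m from the base axis. Payload 4.4 kg.
Tool frame: the origin (TCP) lies at the very end of the fingers, on their centre line; the grasp point (between the pads) lies 19 mm behind it; z points along the fingers, x is the direction in which the jaws open and shut, and the axes are right-handed (so a half turn about z gives the same grasp; the last joint's range is limited). The gripper opens to 94 mm and grips with 3 to 60 N. Pads are 16 mm wide; open, the fingers measure 119 mm over their backs; the gripper's body (75 mm by 177 mm) begins 78 mm behind the grasp point.
Start: joints at [1.183, 0.207, 1.542, -0, 1.393, -0.15], TCP at [0.135, 0.559, 0.205] pointing down, gripper open.
Joint ranges: [-2.73, 2.73], [-0.86, 2.22], [0.23, 2.46], [-1.11, 4.25], [0.08, 2.63], [-2.82, 2.82]. Speed limits (rad/s): [2.79, 2.79, 3.14, 3.14, 3.14, 3.14].

### API

Orientations are given as a unit quaternion [w, x, y, z].
In Python, from bench import state, read_camera, job_done gives the robot as it stands.
- The arm moves only by the tool servo_tool, never from a script. Its argument "commands" is a list of rows, each a list of 6 numbers: the shift along the tool's x, y, z in m, then the turn, a rotation vector about the tool's x, y, z in degrees. In form: [[dx, dy, dz, wx, wy, wz], ...]. A call has 1 to 20 rows; each row shifts and turns the commanded pose from where the row before left it, along the tool's axes as they then stand; what a row does not reach is not made up. A row lasts 1/8 s, in which the tool goes at most 62.5 mm and 10.7 degrees, less where a joint would pass 70% of its speed; a pose out of reach is approached as far as the arm can. A call is refused whole if a number of a shift passes 0.0625 or a number of a turn 10.7, either way. A call with a gripper value outside its range is refused whole. "hand" is the opening, from 0 (shut) to 1 (fully open), set as the call begins (left out, the last holds). The fingers move at their own pace and stop on an object; "newtons" is the grip in N (left out, the last holds). Time passes only in rows, so rows that do not move let the fingers close. It gives the time, the measured TCP pose, the force and the opening at its end, in the units of the state.
- state(): the state, without advancing time (a new reading comes with each control period).
- read_camera(name): name is "scene" or "side" or "wrist"; returns a dict with "color" (420x560x3 uint8, blue, green, red), "fx", "fy", "cx", "cy" (pixels), "k1" (the pictures are not rectified: a ray, as slopes to the right and down, at radius r is drawn at 1 + k1 r^2 times it, then the intrinsics apply), "cam_to_world" (4x4, takes a point from camera to world coordinates). Camera axes: x right, y down, z forward; pixel columns grow to the right and rows downward; lengths in m; the calibration is good to about 2 mm. A picture is of the moment at which its call begins. There is no depth.
- job_done(): hands the job in, once; it reports no verdict.
The state is a dict: "t": time; "joints": joint angles; "qvel": joint speeds; "tau": joint torques, N m; "eef_pos": TCP position; "ee_rot": TCP orientation; "contact_force": force on the tool from outside, world axes, zero at the start; "ft_torque": the same for the moment, N m; "width": finger opening in m.
Only numpy, scipy, OpenCV 4.12 (cv2) and the standard library are available. Lean on these libraries where they do the work, as an engineer would, in place of code of your own. Each camera call takes 0.05 s, during which the arm holds its last target. There are 200 camera calls.

### The job

Unlock the combination padlock that secures the aluminium case: turn its dial clockwise, feeling the clicks, until the pointed end of its grip bar faces the shackle, then pull the shackle all the way out and lift the padlock off its staple. Carry the open padlock to the round reader puck and finish while holding it there, still and level, dial up, centred about 90 mm above the puck; do not put it down or let go. Leave the clippers, tray, comb and screwdriver where they lie.

Things in the scene. Friction and masses are not known exactly. Their poses are not given: they have to be found in the camera images.
- lock: brass padlock lying on its back in a seat on the case, about 0.5 kg. Block 70 (x) by 60 (y) by 32 mm (z); origin at the centre of its underside, 90 mm above the bench; z up out of the dial face; the shackle sticks out towards -x. The upper 24 mm of its sides stand free of the seat's rim: grip it across y (60 mm). It lifts straight up, but only once the shackle is out by 20 mm.
- dial (a joint): rad about the lock's z, positive counter-clockwise from above. Opens only at 0, where the grip bar's pointed end faces the shackle (lock's -x) at an index ridge. Starts at 0.6 to 1.4, maybe between notches: turn clockwise. Clicks into a notch every 0.393 rad, one at 0; 0.1 N m from notch to notch; let go, it falls into the nearest. The shackle is free within 0.15 of 0, blocked beyond 0.25.
- dial_grip (a point): middle of the dial's steel grip bar, on the dial's axis, 48 mm above the lock's underside. Bar 36 long, 12 wide (two flat sides), 18 mm high (38 to 56 mm above the underside), with a pointed nose at one end, 24 mm from the axis. The frame turns with the dial, nose to its -x; at angle 0 its axes are the lock's. The disc below the bar is 48 mm across.
- shackle (a joint): how far the shackle is drawn out, m: 0 shut, 0.030 fully out. Slides towards the lock's -x against about 3 N of friction, stays where it is left, never leaves the block. Before the dial is in its place it gives only 2 mm.
- shackle_bar (a point): middle of the shackle's cross bar: 97 mm from the lock's origin towards -x when shut, 16 mm above the lock's underside, 26 mm above the case lid. Round steel, 9 mm thick, along the lock's y, straight over 28 mm. Inside, the legs are 35 mm apart and 44 mm lie free between bar and staple: a finger fits in the bow.
- lock_seat (a point): centre of the padlock's seat on the case: the lock's origin lies here, axes alike. Rim 8 mm high, 5 mm thick, 1.5 mm play all round. A fixed steel staple, 28 mm high, arches over the shackle's +y leg, 42 to 48 mm from here towards -x, 9 to 35 mm towards +y.
- case: closed aluminium carrying case, 300 (x) by 220 (y) by 80 mm high, fixed; origin under its middle. The padlock's seat is 20 mm from its middle towards -x, on a 10 mm steel hasp plate.
- reader_top (a point): middle of the top of the reader, a grey round plastic puck 110 mm across and 28 mm high, with a black disc on top and a small cable block at one side, fixed to the bench. z up. The case and the reader can stand either way round, left or right.
- clipper_a: hair clipper, 165 by 42 by 34 mm, dark blue and black, lying on the case lid behind the padlock; origin under its middle. Leave alone.
- clipper_b: a like hair clipper lying on the bench beside the reader. Leave alone.
- clipper_c: a like hair clipper lying on the bench at the robot's left. Leave alone.
- tray: white plastic tray, 80 by 130 by 35 mm, of steel parts, beyond the reader; origin under its middle. Leave alone.
- driver: screwdriver with a black handle lying beside the reader. Leave alone.
- comb: black clipper comb, 45 by 40 by 17 mm, lying on the bench in front of the robot. Leave alone.
There are look-alikes about, which are no part of the job. Leave any green or purple look-alike of the lock alone.

How it is judged:
On the way, in this order (a step that is already met when the one before it is completed fails the run):
1. the dial stands in its opening notch, the shackle still shut and the padlock in its seat (value of joint dial between -0.13 and 0.13 rad and value of joint shackle below 0.005 m and z of lock in the frame of lock_seat below 0.006 m and horizontal distance between lock and lock_seat below 0.008 m), for 0.2 s.
2. the shackle is drawn out, the padlock still in its seat (value of joint shackle above 0.023 m and z of lock in the frame of lock_seat below 0.006 m and horizontal distance between lock and lock_seat below 0.008 m), for 0.2 s.
3. the open padlock is lifted clear of its seat in the fingers (z of lock in the frame of lock_seat above 0.03 m and contact force between the fingers and lock above 2 N and value of joint shackle above 0.02 m), for 0.1 s.
At the end, for the whole second after the job is handed in: The open padlock (shackle out by more than 20 mm) is held still in the fingers over the reader: its origin within 35 mm of the puck's middle seen from above, its underside 50 to 150 mm above the puck's top, dial up and level within 15 degrees (horizontal distance between lock and reader_top below 0.035 m and z of lock in the frame of reader_top between 0.05 and 0.15 m and angle between lock's own z axis and vertical below 0.26 rad and value of joint shackle above 0.02 m and contact force between the fingers and lock above 2 N and linear speed of lock below 0.03 m/s and angular speed of lock below 0.3 rad/s); the arm keeps its last pose, push and grip.
It fails at once if a clipper, the tray, the comb or the screwdriver is pushed more than 30 mm (distance of any of clipper_a, clipper_b, clipper_c, tray, driver, comb from where it was at the start of the episode above 0.03 m).
It also fails if it takes over 64 s, if anything falls off the work surface, if the arm or the gripper's body presses on something with over 40 N, if the wrist force passes 120 N, or if a joint passes its speed limit or range.

## Working session

There is one attempt and no reset: what is moved stays moved. The work goes in short steps, Python scripts to look and compute and a tool call to move; the robot and the scene stay as the last step left them, time stands still between calls to the robot, and variables do not carry over. Pictures are saved under pics/ and viewed, about 8 in all and at most 12, crops included, and the job is handed in when it is done.

Besides the shell and the picture viewer there is one more tool, called after "Call:" as a command line: name --pt "numbers of a row" for each row, then --argument value for the rest. servo_tool: Moves the arm, as the interface text tells. Its arguments: {"type":"object","properties":{"commands":{"type":"array","items":{"type":"array","items":{"type":"number"}}},"hand":{"type":"number"},"newtons":{"type":"number"}},"required":["commands"]}

```bash
mkdir -p pics; ls
cat > h.py <<'E'
import numpy as np, cv2
from bench import state, read_camera, job_done
def cam(n,f=None):
    c=read_camera(n)
    if f: cv2.imwrite('pics/'+f,c['color'])
    return c
def K(c): return np.array([[c['fx'],0,c['cx']],[0,c['fy'],c['cy']],[0,0,1.]]),np.array([c['k1'],0,0,0,0.])
def ray(c,p):
    k,d=K(c); u=cv2.undistortPoints(np.array([[p]],float),k,d)[0,0]
    T=np.array(c['cam_to_world']); return T[:3,3],T[:3,:3]@np.array([u[0],u[1],1])
def onz(c,p,z):
    o,r=ray(c,p); return o+r*(z-o[2])/r[2]
def proj(c,P):
    k,d=K(c); T=np.linalg.inv(np.array(c['cam_to_world']))
    return cv2.projectPoints(np.array(P,float).reshape(-1,3),cv2.Rodrigues(T[:3,:3])[0],T[:3,3],k,d)[0][:,0]
E
python3 - <<'E'
from h import *
import pickle
s=state();print(s)
cs={n:cam(n) for n in('scene','side','wrist')}
pickle.dump(cs,open('c0.pkl','wb'))
for n in cs: print(n,np.round(cs[n]['cam_to_world'],3).tolist())
cv2.imwrite('pics/a.png',cs['scene']['color']); cv2.imwrite('pics/b.png',np.hstack([cv2.resize(cs[n]['color'],(400,300)) for n in('side','wrist')]))
E
```

```text
pics
{'t': 0.0, 'joints': array([ 1.18351362e+00,  2.07408986e-01,  1.54295026e+00, -1.20211657e-05,
        1.39345837e+00, -1.50484856e-01]), 'qvel': array([-0.00078776,  0.00013848, -0.00246199, -0.00228254,  0.00119993,
        0.0008674 ]), 'tau': array([-6.38491583e-04, -3.70899582e+01, -2.81408572e+01,  6.98100636e-02,
        3.62375553e-02, -1.74052020e-04]), 'eef_pos': array([0.1345919 , 0.55820612, 0.2042988 ]), 'ee_rot': array([ 5.54543662e-04,  7.85680420e-01,  6.18631587e-01, -9.64430173e-04]), 'contact_force': array([-0.23279993, -0.15220582,  0.22181441]), 'ft_torque': array([ 0.01117073, -0.05501649,  0.0399329 ]), 'width': 0.09366058805201363}
scene [[-0.697, 0.476, -0.536, 1.063], [0.717, 0.476, -0.509, 0.606], [0.013, -0.739, -0.673, 0.804], [0.0, 0.0, 0.0, 1.0]]
side [[-0.937, -0.262, 0.232, 0.28], [-0.35, 0.731, -0.586, 0.648], [-0.016, -0.63, -0.777, 0.824], [0.0, 0.0, 0.0, 1.0]]
wrist [[0.236, 0.942, 0.238, 0.065], [0.972, -0.228, -0.059, 0.576], [-0.001, 0.246, -0.969, 0.384], [0.0, 0.0, 0.0, 1.0]]
```

View pics/a.png

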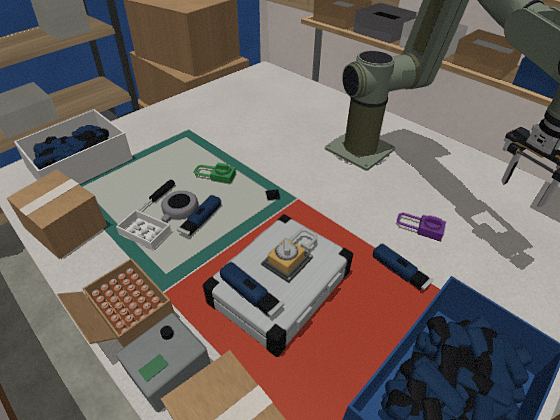

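View pics/b.png

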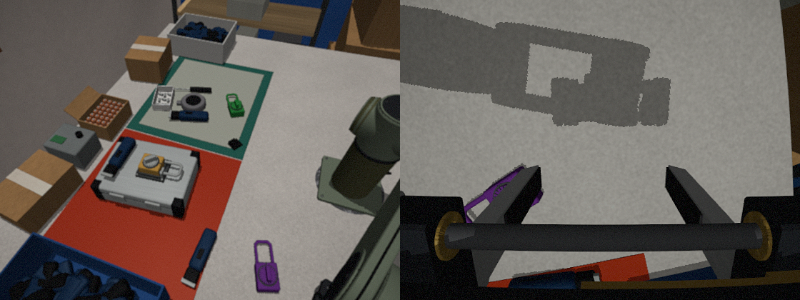

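Candidates for the lock in the scene view: brass lock on the case (287,258), green look-alike (215,173), purple look-alike (423,227). I choose the brass one on the case. The reader is the grey puck at (180,203). Now a close crop and measurement.

Run:
```python
from h import *
import pickle
cs=pickle.load(open('c0.pkl','rb'))
a=cs['scene']['color'][215:295,240:350]; b=cs['side']['color'][195:265,170:280]
cv2.imwrite('pics/c.png',np.hstack([cv2.resize(a,(400,400*80//110),interpolation=2)[:254],cv2.resize(b,(400,254),interpolation=2)]))
for n in('scene','side'):
    c=cs[n]; hsv=cv2.cvtColor(c['color'],cv2.COLOR_BGR2HSV)
    m=cv2.inRange(hsv,(15,100,60),(32,255,255))
    r=(slice(215,295),slice(240,350)) if n=='scene' else (slice(195,265),slice(170,280))
    z=np.zeros_like(m); z[r]=m[r]; z=cv2.morphologyEx(z,cv2.MORPH_CLOSE,np.ones((9,9)))
    cn=max(cv2.findContours(z,0,2)[0],key=cv2.contourArea)
    P=np.array([onz(c,p[0],.11)[:2] for p in cn]);
    print(n,cv2.boundingRect(cn),cv2.minAreaRect(P.astype(np.float32)*1000))
    # reader black disc
    g=c['color'].max(2); z=np.zeros_like(m); x=(155,180) if n=='scene' else (235,120)
    roi=(slice(185,222),slice(160,202)) if n=='scene' else (slice(125,160),slice(248,292))
    z[roi]=(g[roi]<75)*255
    z=cv2.morphologyEx(z,cv2.MORPH_OPEN,np.ones((3,3)))
    for q in sorted(cv2.findContours(z,0,2)[0],key=cv2.contourArea)[-3:]:
        (u,v),s,an=cv2.minAreaRect(q); print('disc',u,v,s,onz(c,(u,v),.028).round(4))
```

```text
scene (268, 244, 37, 30) ((631.5527954101562, 218.39688110351562), (85.76837158203125, 69.04695892333984), 5.052628993988037)
disc 166.0 190.0 (10.0, 12.0) [ 0.6566 -0.2719  0.028 ]
disc 190.1307830810547 211.1461639404297 (11.22634220123291, 23.154327392578125) [ 0.6597 -0.14    0.028 ]
disc 178.5 200.5 (13.0, 21.0) [ 0.6571 -0.2032  0.028 ]
side (193, 215, 37, 31) ((628.6963500976562, 219.87759399414062), (76.78229522705078, 73.36249542236328), 5.959395885467529)
disc 278.5 127.0 (4.0, 25.0) [ 0.6541 -0.2685  0.028 ]
disc 270.5 140.0 (14.0, 21.0) [ 0.6551 -0.2013  0.028 ]
disc 269.0 151.5 (15.0, 42.0) [ 0.6399 -0.1509  0.028 ]
```

View pics/c.png

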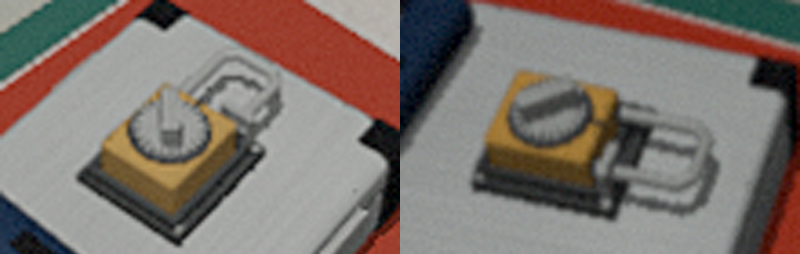

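Call:
servo_tool --pt "-0.0185 0.044 -0.003 0 0 0" --pt "-0.0185 0.044 -0.003 0 0 0" --pt "-0.0185 0.044 -0.003 0 0 0" --pt "-0.0185 0.044 -0.003 0 0 0" --pt "-0.0185 0.044 -0.003 0 0 0" --pt "-0.0185 0.044 -0.003 0 0 0" --pt "-0.0185 0.044 -0.003 0 0 0" --pt "-0.0185 0.044 -0.003 0 0 0" --pt "-0.0185 0.044 -0.003 0 0 0" --pt "-0.0185 0.044 -0.003 0 0 0" --pt "-0.0185 0.044 -0.003 0 0 0" --pt "-0.0185 0.044 -0.003 0 0 0" --pt "0 0 0 0 0 -9.5" --pt "0 0 0 0 0 -9.5" --pt "0 0 0 0 0 0" --pt "0 0 0 0 0 0"

```text
t: 2.15
eef_pos: [0.5958, 0.2194, 0.2412]
ee_rot: [-0.0, 0.674, 0.739, -0.0]
contact_force: [-0.2, 1.1, -0.3]
width: 0.0943
```

Run:
```python
from h import *
import pickle
c=cam('wrist','d.png');pickle.dump(c,open('c1.pkl','wb'))
s=state();print(s['t'],s['eef_pos'],s['ee_rot'],s['joints'],np.round(c['cam_to_world'],3).tolist())
print(proj(c,[.63,.219,.122]))
```

```text
2.2 [0.59584401 0.21943686 0.24126615] [-1.16622522e-04  6.73368688e-01  7.39306820e-01 -1.48569915e-04] [ 2.16679417e-01  3.09387310e-01  1.33992340e+00  1.89927714e-05
  1.49265921e+00 -1.44740282e+00] [[-0.092, 0.965, 0.245, 0.525], [0.996, 0.089, 0.023, 0.213], [0.001, 0.246, -0.969, 0.421], [0.0, 0.0, 0.0, 1.0]]
[[279.78579568 234.14045721]]
```

View pics/d.png

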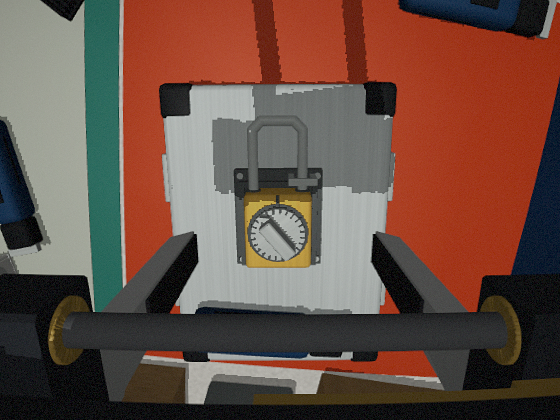

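Wrist view: lock at (278,232), bow up (towards −x) with bar at (278,122), index at (277,198), dial bar slanting from upper-left (nose) to lower-right. Measuring it closely.

Run:
```python
from h import *
import pickle
c=pickle.load(open('c1.pkl','rb')); im=c['color']; hsv=cv2.cvtColor(im,cv2.COLOR_BGR2HSV)
m=cv2.inRange(hsv,(15,110,90),(32,255,255)); z=np.zeros_like(m); z[185:272,240:316]=m[185:272,240:316]
cn=max(cv2.findContours(cv2.morphologyEx(z,cv2.MORPH_CLOSE,np.ones((35,35))),0,2)[0],key=cv2.contourArea)
P=np.array([onz(c,p[0],.122)[:2]*1000 for p in cn]).astype(np.float32); print('lock',cv2.minAreaRect(P))
# shackle legs: outer edges by gray darkness, rows 135-160
g=cv2.cvtColor(im,6)
for r in(138,150,160): print(r,g[r,240:316].tolist())
print('col278',g[105:140,278].tolist())
print('bar top at v122',onz(c,(278,122),.1105))
# dial disc contour (non brass inside)
q=255-m; z=np.zeros_like(m); cv2.circle(z,(278,232),27,255,-1)
cv2.imwrite('pics/e.png',cv2.resize(im[190:275,235:320],(595,595),interpolation=cv2.INTER_CUBIC))
```

```text
lock ((625.1410522460938, 216.52078247070312), (73.48304748535156, 58.94160842895508), 5.2683258056640625)
138 [112, 112, 113, 111, 112, 114, 114, 87, 86, 95, 97, 100, 99, 98, 96, 89, 84, 90, 112, 115, 114, 113, 110, 113, 109, 113, 114, 110, 110, 110, 108, 109, 110, 115, 113, 116, 114, 112, 109, 114, 117, 116, 115, 114, 115, 117, 114, 112, 115, 111, 114, 115, 112, 115, 113, 115, 115, 94, 82, 95, 95, 100, 98, 97, 95, 92, 87, 85, 116, 114, 114, 113, 117, 112, 113, 116]
150 [115, 112, 112, 115, 113, 114, 111, 87, 82, 93, 100, 101, 102, 98, 96, 91, 85, 88, 115, 112, 114, 113, 114, 114, 112, 113, 114, 113, 112, 111, 110, 111, 113, 120, 117, 117, 114, 115, 116, 113, 114, 115, 111, 113, 113, 116, 110, 115, 113, 113, 111, 114, 115, 117, 115, 113, 111, 94, 82, 90, 98, 104, 98, 100, 96, 95, 85, 90, 113, 114, 116, 113, 112, 115, 115, 116]
160 [113, 111, 112, 113, 117, 114, 112, 115, 80, 96, 92, 101, 103, 100, 97, 92, 90, 84, 118, 114, 114, 116, 116, 109, 112, 115, 115, 112, 112, 111, 112, 109, 111, 113, 117, 116, 112, 114, 113, 115, 117, 118, 115, 114, 114, 114, 113, 112, 110, 116, 112, 113, 113, 114, 116, 115, 111, 84, 82, 92, 96, 98, 101, 102, 98, 92, 84, 90, 113, 113, 114, 114, 116, 112, 115, 113]
col278 [110, 111, 111, 112, 113, 110, 112, 111, 111, 115, 96, 86, 96, 101, 109, 110, 101, 95, 93, 85, 80, 106, 115, 112, 111, 116, 110, 114, 111, 112, 110, 116, 116, 109, 115]
bar top at v122 [0.53356459 0.2087569  0.1105    ]
```

View pics/e.png

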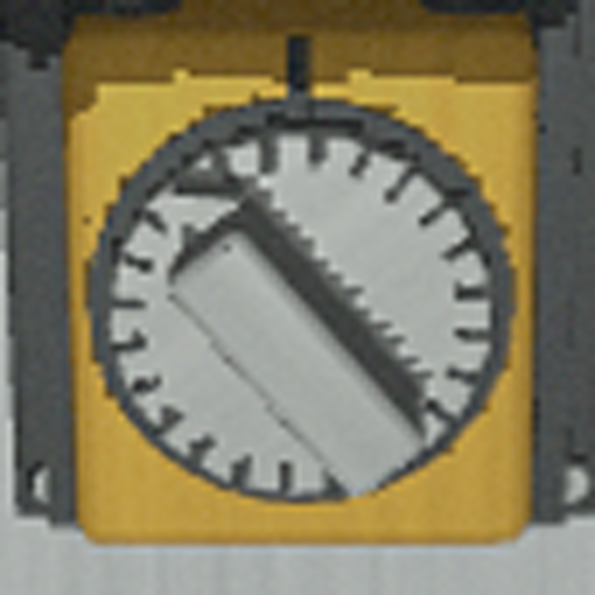

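Run:
```python
from h import *
import pickle
c=pickle.load(open('c1.pkl','rb'))
f=lambda u,v,z:onz(c,(235+u/7-.5+.07,190+v/7-.5+.07),z)
B=[f(*p,.146) for p in((172,280),(242,212),(425,442),(355,495))]
B=np.array(B); print(B.round(4),B.mean(0))
for i,j in((0,3),(1,2)): e=B[j]-B[i]; print('bar side',np.degrees(np.arctan2(e[1],e[0])),np.linalg.norm(e))
for i,j in((0,1),(3,2)): e=B[j]-B[i]; print('bar end',np.degrees(np.arctan2(e[1],e[0])),np.linalg.norm(e))
T=np.array([f(*p,.122) for p in((72,80),(535,80),(530,540),(85,540))]);print('top',T.round(4),T.mean(0))
print('disc l,r,t,b',[f(*p,.128).round(4)[:2] for p in((90,300),(510,300),(300,100),(295,500))])
L=[np.array([onz(c,(240+(a+b)/2,r),.106) for a,b in((7,17),(57,67))]) for r in(138,160)]
print('legs',L); mid=[l.mean(0) for l in L]; e=mid[1]-mid[0]; print(np.degrees(np.arctan2(e[1],e[0])))
print('bar',onz(c,(277.5,120),.106))
```

```text
[[0.6192 0.2015 0.146 ]
 [0.6102 0.2089 0.146 ]
 [0.6366 0.2327 0.146 ]
 [0.644  0.2251 0.146 ]] [0.62748516 0.21705395 0.146     ]
bar side 43.54253955411697 0.03433693759258898
bar side 42.11071663594731 0.035552865279836636
bar end 140.38903167012828 0.011655567232339044
bar end 134.53255765242733 0.010685673247332043
top [[0.6026 0.1862 0.122 ]
 [0.5973 0.2432 0.122 ]
 [0.6587 0.2494 0.122 ]
 [0.664  0.1918 0.122 ]] [0.63066928 0.21765415 0.122     ]
disc l,r,t,b [array([0.6289, 0.1908]), array([0.6241, 0.2426]), array([0.601 , 0.2145]), array([0.6533, 0.2184])]
legs [array([[0.54943787, 0.1872403 , 0.106     ],
       [0.5454541 , 0.23080348, 0.106     ]]), array([[0.56872443, 0.18861612, 0.106     ],
       [0.5646794 , 0.23279014, 0.106     ]])]
4.989854640168964
bar [0.53203968 0.20811354 0.106     ]
```

Call:
servo_tool --pt "-0.0054 0.0317 0 0 0 0" --pt "0 0 0 0 0 -9.4" --pt "0 0 0 0 0 -9.4" --pt "0 0 0 0 0 -9.4" --pt "0 0 0 0 0 -9.4" --pt "0 0 0.04 0 0 0" --pt "0 0 0.03 0 0 0" --pt "0 0 0.02 0 0 0" --pt "0 0 0 0 0 0" --pt "0 0 0 0 0 0" --hand 0.6

```text
t: 3.45
eef_pos: [0.6291, 0.2172, 0.1529]
ee_rot: [0.001, 0.399, 0.917, 0.001]
contact_force: [0.1, -0.3, -0.1]
width: 0.0564
```

Call:
servo_tool --pt "0 0 0.012 0 0 0" --pt "0 0 0.0095 0 0 0" --pt "0 0 0 0 0 0"

```text
t: 3.82
eef_pos: [0.6271, 0.2167, 0.1284]
ee_rot: [-0.001, 0.399, 0.917, -0.001]
contact_force: [-0.6, 0.0, -0.0]
width: 0.0564
```

Call:
servo_tool --pt "0 0 0 0 0 0" --pt "0 0 0 0 0 0" --pt "0 0 0 0 0 0" --pt "0 0 0 0 0 0" --pt "0 0 0 0 0 0" --pt "0 0 0 0 0 0" --hand 0 --newtons 25

```text
t: 4.58
eef_pos: [0.6285, 0.2166, 0.1301]
ee_rot: [0.0, 0.399, 0.917, -0.0]
contact_force: [1.3, -1.6, -0.6]
width: 0.012
```

Call:
servo_tool --pt "0 0 0 0 0 5" --pt "0 0 0 0 0 5" --pt "0 0 0 0 0 5" --pt "0 0 0 0 0 5" --pt "0 0 0 0 0 5" --pt "0 0 0 0 0 5" --pt "0 0 0 0 0 5" --pt "0 0 0 0 0 2.8" --pt "0 0 0 0 0 0" --pt "0 0 0 0 0 0" --pt "0 0 0 0 0 0"

```text
t: 5.95
eef_pos: [0.6281, 0.2171, 0.1301]
ee_rot: [-0.0, 0.674, 0.739, 0.0]
contact_force: [-0.8, 0.8, 2.1]
width: 0.0122
```

Run:
```python
from h import *
s=state();q=s['ee_rot'];print(2*np.degrees(np.arctan2(q[2],q[1])),s['contact_force'],s['ft_torque'],s['width'],s['eef_pos'])
```

```text
95.25403452045842 [-0.75671534  0.76841284  2.12543716] [ 0.05317623  0.10067676 -0.02584299] 0.012182833619327487 [0.62809421 0.21706375 0.13011502]
```

Release, rise and look.

Call:
servo_tool --pt "0 0 0 0 0 0" --pt "0 0 0 0 0 0" --pt "0 0 0 0 0 0" --pt "0 0 -0.04 0 0 0" --pt "0 -0.03 -0.05 0 0 0" --pt "0 0 -0.01 0 0 0" --pt "0 0 0 0 0 0" --pt "0 0 0 0 0 0" --hand 0.5

```text
t: 6.95
eef_pos: [0.5975, 0.2139, 0.2275]
ee_rot: [-0.001, 0.674, 0.739, -0.001]
contact_force: [-0.4, -0.3, -0.9]
width: 0.0469
```

Run:
```python
from h import *
import pickle
c=cam('wrist');pickle.dump(c,open('c2.pkl','wb'))
p=proj(c,[.628,.217,.122])[0].astype(int);print(p,state()['eef_pos'])
o=p-[60,130]; cv2.imwrite('pics/f.png',cv2.resize(c['color'][max(o[1],0):p[1]+50,o[0]:p[0]+60],None,fx=3.3,fy=3.3,interpolation=2)); print(o)
```

```text
[284 236] [0.59740763 0.21383112 0.22723724]
[224 106]
```

View pics/f.png

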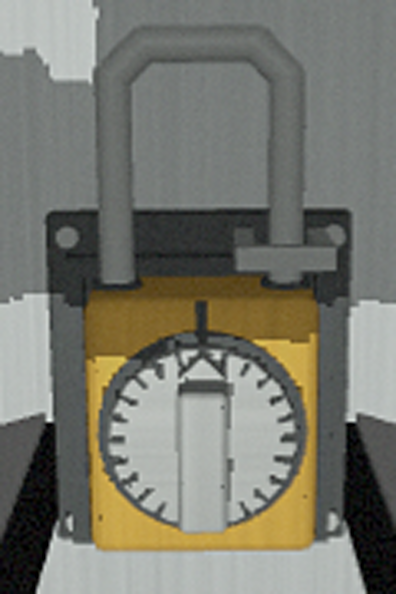

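Dial nose points at the index ridge, and the shackle is still shut. Next I put the closed fingers into the bow.

Call:
servo_tool --pt "0.0006 -0.044 0 0 0 0" --pt "0 0 0 0 0 0" --pt "0 0 0 0 0 0" --pt "0 0 0 0 0 0" --pt "0 0 0.05 0 0 0" --pt "0 0 0.04 0 0 0" --pt "0 0 0 0 0 0" --pt "0 0 0 0 0 0" --hand 0

```text
t: 8.0
eef_pos: [0.5561, 0.211, 0.1416]
ee_rot: [0.001, 0.674, 0.739, 0.001]
contact_force: [0.2, 0.3, 1.5]
width: 0.0005
```

Call:
servo_tool --pt "0 0 0.02 0 0 0" --pt "0 0 0.015 0 0 0" --pt "0 0 0.01 0 0 0" --pt "0 0 0 0 0 0" --pt "0 0 0 0 0 0"

```text
t: 8.62
eef_pos: [0.555, 0.2109, 0.0956]
ee_rot: [0.0, 0.674, 0.739, 0.0]
contact_force: [0.7, 1.0, 0.0]
width: 0.0002
```

Call:
servo_tool --pt "0 -0.005 0 0 0 0" --pt "0 -0.005 0 0 0 0" --pt "0 -0.005 0 0 0 0" --pt "0 -0.005 0 0 0 0" --pt "0 -0.005 0 0 0 0" --pt "0 -0.005 0 0 0 0" --pt "0 -0.005 0 0 0 0" --pt "0 -0.005 0 0 0 0" --pt "0 0 0 0 0 0" --pt "0 0 0 0 0 0" --pt "0 0 0 0 0 0"

```text
t: 10.0
eef_pos: [0.5151, 0.2071, 0.0952]
ee_rot: [0.0, 0.674, 0.739, 0.0]
contact_force: [5.8, -0.6, 0.2]
width: 0.0004
```

Call:
servo_tool --pt "0 0.006 0 0 0 0" --pt "0 0 0 0 0 0" --pt "0 0 -0.04 0 0 0" --pt "0 0 -0.05 0 0 0" --pt "0 0.03 -0.045 0 0 0" --pt "0 0.046 0 0 0 0" --pt "0 0 0 0 0 0" --pt "0 0 0 0 0 0" --hand 1

```text
t: 11.0
eef_pos: [0.5942, 0.2146, 0.2281]
ee_rot: [-0.002, 0.674, 0.739, -0.002]
contact_force: [1.1, -0.7, -0.4]
width: 0.0769
```

Run:
```python
from h import *
import pickle
c=cam('wrist');pickle.dump(c,open('c3.pkl','wb'))
p=proj(c,[.628,.217,.122])[0].astype(int);print(p,state()['eef_pos'])
o=np.maximum(p-[110,150],0); cv2.imwrite('pics/g.png',cv2.resize(c['color'][o[1]:p[1]+70,o[0]:p[0]+110],None,fx=2.6,fy=2.6,interpolation=2)); print(o)
```

```text
[282 239] [0.59420757 0.2146555  0.22852886]
[172  89]
```

View pics/g.png

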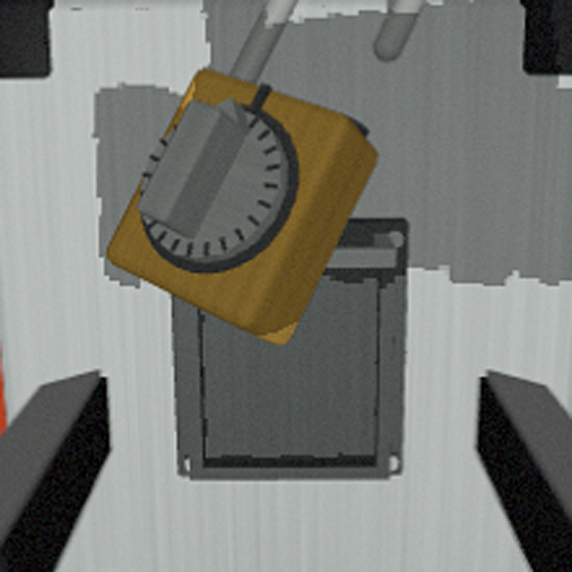

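That was my mistake: "hand" takes effect at the start of a call, so the fingers opened inside the bow, hooked the shackle and dragged the lock out of its seat. I'll let it settle, then look where it is.

Call:
servo_tool --pt "0 0 0 0 0 0" --pt "0 0 0 0 0 0" --pt "0 0 0 0 0 0" --pt "0 0 0 0 0 0"

```text
t: 11.55
eef_pos: [0.5961, 0.2146, 0.2301]
ee_rot: [0.0, 0.674, 0.739, 0.0]
contact_force: [0.4, -0.5, -0.1]
width: 0.0941
```

Run:
```python
from h import *
import pickle
cs={n:cam(n) for n in('scene','side','wrist')}
pickle.dump(cs,open('c4.pkl','wb'))
s=state();print(s['t'],s['eef_pos'],s['contact_force'],s['width'])
A=cv2.resize(cs['scene']['color'][175:325,205:365],(427,400),interpolation=2)
cv2.imwrite('pics/i.png',np.hstack([cv2.resize(cs['wrist']['color'],(373,280)), cv2.resize(A,(427,400))[:280] if 0 else cv2.resize(A,(299,280)) ]))
```

```text
11.7 [0.5962339  0.2146066  0.23000814] [-0.05525823 -0.2893043  -0.40741353] 0.09394180530210214
```

View pics/i.png

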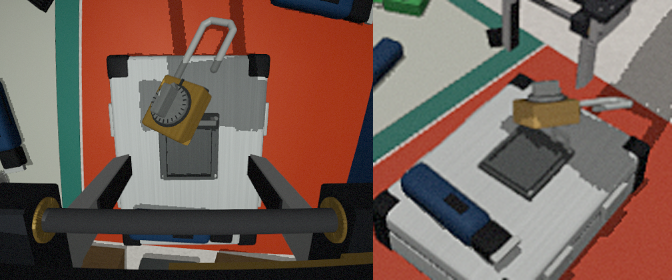

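The lock came off the staple and now lies tilted on the lid beside the seat, open (right leg end free). I need its 3D pose, so I'm zooming in on its corners in two views.

Run:
```python
from h import *
import pickle
cs=pickle.load(open('c4.pkl','rb'))
for n in cs:
    hsv=cv2.cvtColor(cs[n]['color'],40); m=cv2.inRange(hsv,(15,110,40),(32,255,255)); 
    k=cv2.connectedComponentsWithStats(m)[2]; print(n,[r.tolist() for r in k[1:] if r[4]>150])
w=cs['wrist']['color'][100:220,200:320]; s=cs['scene']['color'][200:270,270:340]
f=lambda a:cv2.convertScaleAbs(cv2.resize(a,(400,400) if 0 else (398,398),interpolation=cv2.INTER_CUBIC),alpha=1.5)
cv2.imwrite('pics/j.png',np.hstack([f(w),f(s)]))
```

```text
scene [[124, 0, 118, 77, 3399], [452, 30, 73, 50, 1256], [130, 52, 67, 57, 1010], [195, 59, 54, 28, 251], [7, 194, 98, 64, 1302], [280, 228, 36, 16, 463], [83, 259, 72, 37, 404], [118, 286, 56, 60, 482], [58, 292, 58, 52, 637]]
side [[460, 0, 100, 83, 4170], [215, 82, 26, 30, 336], [90, 121, 94, 75, 2200], [0, 209, 116, 117, 5904], [219, 212, 39, 33, 495]]
wrist [[236, 113, 36, 25, 289], [213, 121, 104, 97, 3293], [47, 296, 42, 69, 1376], [480, 296, 42, 69, 1373], [122, 369, 65, 35, 1623], [253, 378, 307, 27, 4262]]
```

View pics/j.png

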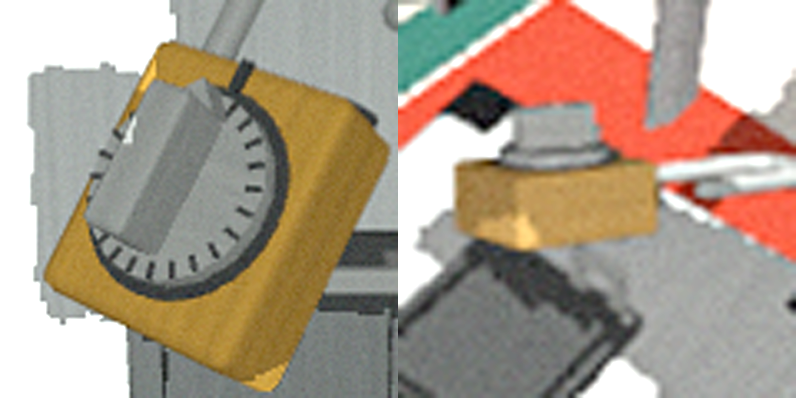

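```bash
cat > fit.py <<'E'
from h import *
import pickle
from scipy.optimize import least_squares
from scipy.spatial.transform import Rotation as R
cs=pickle.load(open('c4.pkl','rb'))
a,b,H=.035,.030,.032
W=[((165,43),(-a,-b,H)),((350,103),(-a,b,H)),((238,375),(a,b,H)),((45,280),(a,-b,H)),((388,150),(-a,b,0)),((272,390),(a,b,0))]
S=[((457,165),(a,-b,H)),((518,189),(a,b,H)),((657,171),(-a,b,H)),((457,208),(a,-b,0)),((525,248),(a,b,0)),((657,232),(-a,b,0))]
wp=np.array([p for p,_ in W])/ (398/120)+[199.6,99.6]; sp=(np.array([p for p,_ in S])-[398,0])/(398/70)+[269.6,199.6]
w3=np.array([q for _,q in W]); s3=np.array([q for _,q in S])
def res(x):
    r=R.from_rotvec(x[3:]); 
    return np.r_[(proj(cs['wrist'],r.apply(w3)+x[:3])-wp).ravel(),1.0*(proj(cs['scene'],r.apply(s3)+x[:3])-sp).ravel()]
s=least_squares(res,[.58,.2,.1,0,0,-.35],loss='soft_l1')
M=R.from_rotvec(s.x[3:]).as_matrix(); print(s.x[:3].round(4)); print(M.round(3)); print(res(s.x).reshape(-1,2).round(1).tolist())
P=np.array([(i,j,k) for i in(-a,a) for j in(-b,b) for k in(0,H)]); print('corners',(P@M.T+s.x[:3]).round(3).tolist())
print('shackle bar',(M@[-.125,0,.016]+s.x[:3]).round(3))
np.savez('pose.npz',p=s.x[:3],M=M)
E
python3 fit.py
```

```text
[0.5757 0.2028 0.0983]
[[ 0.902  0.183 -0.391]
 [-0.348  0.844 -0.409]
 [ 0.254  0.505  0.825]]
[[-3.0, -2.8], [1.8, -0.5], [-3.5, -0.4], [-3.0, 0.4], [2.1, -0.0], [1.9, 2.0], [-1.4, -0.1], [0.2, 0.2], [0.7, 0.0], [-1.3, 5.0], [-1.0, 3.1], [0.6, 2.2]]
corners [[0.539, 0.19, 0.074], [0.526, 0.177, 0.101], [0.55, 0.24, 0.105], [0.537, 0.227, 0.131], [0.602, 0.165, 0.092], [0.589, 0.152, 0.118], [0.613, 0.216, 0.122], [0.6, 0.203, 0.149]]
shackle bar [0.457 0.24  0.08 ]
```

```bash
cat > plan.py <<'E'
from h import *
import sys
from scipy.spatial.transform import Rotation as R
d=np.load('pose.npz'); p,M=d['p'],d['M']
def plan(h,dz=0):
    s=state(); q=s['ee_rot']; Rt=R.from_quat([q[1],q[2],q[3],q[0]])
    Rg=np.c_[M[:,1],M[:,0],-M[:,2]]; T=p+M@[0,0,h]
    rv=np.degrees((Rt.inv()*R.from_matrix(Rg)).as_rotvec()); print('rot',rv.round(2),'T',T.round(4),'shift in goal tool axes',(Rg.T@(T-s['eef_pos'])).round(4),'now',s['eef_pos'].round(4),s['joints'].round(2))
if __name__=='__main__': plan(float(sys.argv[1]))
E
python3 plan.py 0.096
```

```text
rot [-21.24  27.35  21.5 ] T [0.5383 0.1636 0.1775] shift in goal tool axes [-0.0802 -0.0479 -0.0002] now [0.5962 0.2146 0.23  ] [ 0.21  0.31  1.36  0.    1.47 -1.45]
```

Call:
servo_tool --pt "0 0 0 -4.25 5.47 4.3" --pt "0 0 0 -4.25 5.47 4.3" --pt "0 0 0 -4.25 5.47 4.3" --pt "0 0 0 -4.25 5.47 4.3" --pt "0 0 0 -4.25 5.47 4.3" --pt "-0.04 -0.024 0 0 0 0" --pt "-0.04 -0.024 0 0 0 0" --pt "0 0 0 0 0 0" --pt "0 0 0 0 0 0" --pt "0 0 0 0 0 0" --hand 0.83

```text
t: 12.95
eef_pos: [0.5402, 0.1641, 0.1794]
ee_rot: [-0.049, 0.767, 0.569, 0.293]
contact_force: [0.1, -0.2, 0.0]
width: 0.0781
```

```bash
python3 plan.py 0.096
python3 - <<'E'
from h import *
import pickle
c=cam('wrist');d=np.load('pose.npz');p,M=d['p'],d['M'];pickle.dump(c,open('c5.pkl','wb'))
im=c['color'].copy()
im=cv2.resize(im,(784,588))
pts={'t':[(-.035,-.03,.032),(-.035,.03,.032),(.035,.03,.032),(.035,-.03,.032)],'b':[(-.035,-.03,0),(-.035,.03,0),(.035,.03,0),(.035,-.03,0)]}
for k,col in(('t',(255,0,255)),('b',(255,255,0))):
    for q in proj(c,np.array(pts[k])@M.T+p): cv2.circle(im,tuple(int(v*1.4) for v in q),3,col,-1); print(k,q)
cv2.imwrite('pics/k.png',im)
E
```

```text
rot [ 0.16 -0.06  0.12] T [0.5383 0.1636 0.1775] shift in goal tool axes [-0.0018 -0.0021  0.0005] now [0.5402 0.1641 0.1794] [-0.15 -0.07  2.02  0.63  0.91 -1.75]
t [237.75088781 162.76142728]
t [324.80497008 162.81634763]
t [321.99320169 257.16645537]
t [240.78740527 257.12645044]
b [242.92734415 156.85756186]
b [320.19272263 156.90795602]
b [317.98697158 241.67877667]
b [245.29524854 241.64203207]
```

View pics/k.png

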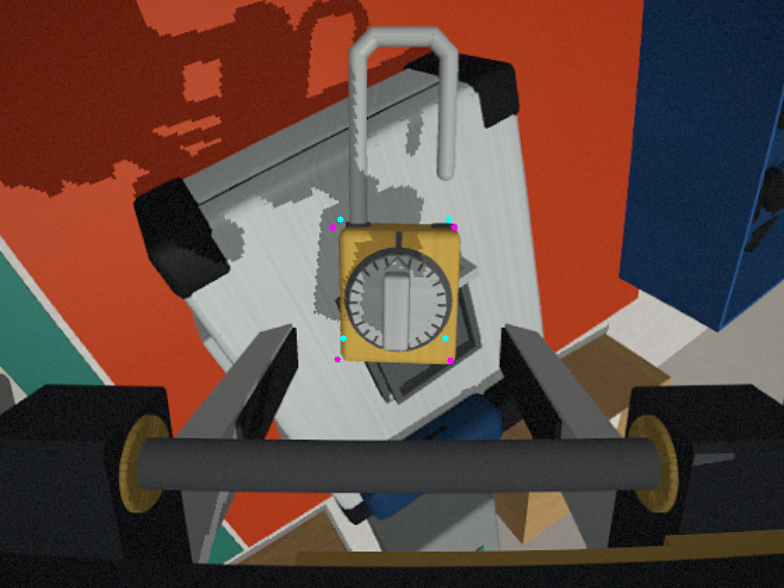

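Nearly perfect alignment: block at (400,297), dial at 0, shackle fully out. It sits about 3 mm to the right of the fit. Going down along the tool axis.

Call:
servo_tool --pt "0.001 0 0 0 0 0" --pt "0 0 0.025 0 0 0" --pt "0 0 0.02 0 0 0" --pt "0 0 0.015 0 0 0" --pt "0 0 0 0 0 0"

```text
t: 13.62
eef_pos: [0.5614, 0.1898, 0.1273]
ee_rot: [-0.051, 0.768, 0.569, 0.291]
contact_force: [-0.4, 0.6, 0.6]
width: 0.0785
```

Call:
servo_tool --pt "0 0 0.01 0 0 0" --pt "0 0 0.009 0 0 0" --pt "0 0 0 0 0 0"

```text
t: 14.0
eef_pos: [0.569, 0.1972, 0.112]
ee_rot: [-0.051, 0.768, 0.569, 0.291]
contact_force: [0.3, -0.2, 0.3]
width: 0.078
```

Call:
servo_tool --pt "0 0 0 0 0 0" --pt "0 0 0 0 0 0" --pt "0 0 0 0 0 0" --pt "0 0 0 0 0 0" --pt "0 0 0 0 0 0" --hand 0 --newtons 40

```text
t: 14.62
eef_pos: [0.5699, 0.1966, 0.1132]
ee_rot: [-0.05, 0.768, 0.569, 0.292]
contact_force: [0.4, -2.2, 1.1]
width: 0.0603
```

Call:
servo_tool --pt "0.005 0.0025 -0.008 0 0 0" --pt "0.015 0.008 -0.025 0 0 0" --pt "0.02 0.01 -0.033 0 0 0" --pt "0.02 0.01 -0.033 0 0 0" --pt "0 0 0 0 0 0" --pt "0 0 0 0 0 0"

```text
t: 15.38
eef_pos: [0.5669, 0.1966, 0.2292]
ee_rot: [-0.052, 0.768, 0.569, 0.289]
contact_force: [-0.5, 0.9, -6.6]
width: 0.06
```

```bash
cat > lev.py <<'E'
from h import *
from scipy.spatial.transform import Rotation as R
s=state(); q=s['ee_rot']; Rt=R.from_quat([q[1],q[2],q[3],q[0]]); A=Rt.as_matrix()
z=A[:,2]; t=np.array([0,0,-1.]); ax=np.cross(z,t); an=np.arcsin(np.linalg.norm(ax)); w=ax/np.linalg.norm(ax)*an
Rg=R.from_rotvec(w)*Rt
T=np.array([.656,-.202,.028+.090+.016])
print('tilt',np.degrees(an),'rot tool',np.degrees(A.T@w).round(2),'T-shift in level tool axes',(Rg.as_matrix().T@(T-s['eef_pos'])).round(4),s['eef_pos'].round(4),s['width'],s['contact_force'].round(1),s['joints'].round(2),s['t'])
E
python3 lev.py
```

```text
tilt 34.177162142828294 rot tool [ 15.2  -30.61   0.  ] T-shift in level tool axes [-0.3553  0.2014  0.0952] [0.5669 0.1966 0.2292] 0.059997060974044135 [-0.5  0.9 -6.6] [-0.07 -0.06  1.9   0.55  0.97 -1.59] 15.375
```

Held (width 60 mm, 6.6 N hanging). Levelling, then carrying at height.

Call:
servo_tool --pt "0 0 0 3.8 -7.65 0" --pt "0 0 0 3.8 -7.65 0" --pt "0 0 0 3.8 -7.65 0" --pt "0 0 0 3.8 -7.66 0" --pt "-0.02 0.011 0 0 0 0" --pt "-0.037 0.021 0 0 0 0" --pt "-0.037 0.021 0 0 0 0" --pt "-0.037 0.021 0 0 0 0" --pt "-0.037 0.021 0 0 0 0" --pt "-0.037 0.021 0 0 0 0" --pt "-0.037 0.021 0 0 0 0" --pt "-0.037 0.021 0 0 0 0" --pt "-0.037 0.021 0 0 0 0" --pt "-0.02 0.011 0 0 0 0" --pt "-0.019 0.011 0 0 0 0" --pt "0 0 0 0 0 0" --pt "0 0 0 0 0 0"

```text
t: 17.5
eef_pos: [0.6575, -0.2004, 0.2323]
ee_rot: [0.001, 0.804, 0.595, 0.003]
contact_force: [0.6, 0.7, -4.5]
width: 0.0603
```

```bash
python3 lev.py
```

```text
tilt 0.3087755067434233 rot tool [ 0.23 -0.2  -0.  ] T-shift in level tool axes [-0.002  -0.001   0.0983] [ 0.6575 -0.2004  0.2323] 0.06025275379410723 [ 0.6  0.7 -4.5] [-0.42  0.42  1.21  0.    1.51 -1.7 ] 17.5
```

Call:
servo_tool --pt "-0.002 -0.001 0.02 0 0 0" --pt "0 0 0.03 0 0 0" --pt "0 0 0.025 0 0 0" --pt "0 0 0.015 0 0 0" --pt "0 0 0.006 0 0 0" --pt "0 0 0 0 0 0" --pt "0 0 0 0 0 0" --pt "0 0 0 0 0 0"

```text
t: 18.5
eef_pos: [0.6573, -0.2037, 0.138]
ee_rot: [0.002, 0.804, 0.595, 0.003]
contact_force: [0.7, -0.6, -4.8]
width: 0.0602
```

```bash
python3 lev.py
python3 - <<'E'
from h import *
a=cam('scene');b=cam('side');w=cam('wrist')
A=cv2.resize(a['color'][120:240,110:270],(400,300),interpolation=2);B=cv2.resize(b['color'][80:200,190:350],(400,300),interpolation=2)
W=cv2.resize(w['color'],(400,300)); D=cv2.resize(a['color'],(400,300))
cv2.imwrite('pics/l.png',np.vstack([np.hstack([A,B]),np.hstack([W,D])]))
E
```

```text
tilt 0.4389114608944999 rot tool [ 0.42 -0.12 -0.  ] T-shift in level tool axes [ 0.0012 -0.0018  0.004 ] [ 0.6573 -0.2037  0.138 ] 0.06022572757136982 [ 0.7 -0.6 -4.8] [-0.43  0.49  1.31  0.    1.34 -1.7 ] 18.5
```

View pics/l.png

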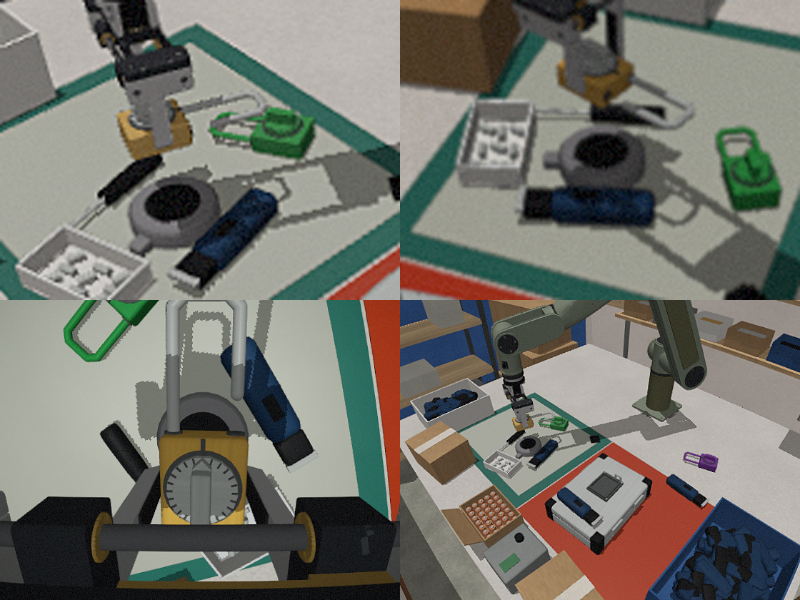

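Run:
```python
from h import *
from scipy.spatial.transform import Rotation as R
a=cam('scene');b=cam('side');w=cam('wrist');s=state()
def tri(l):
    A=0;B=0
    for c,p in l:
        o,r=ray(c,p); r=r/np.linalg.norm(r); P=np.eye(3)-np.outer(r,r); A=A+P;B=B+P@o
    x=np.linalg.solve(A,B); return x,[proj(c,x)[0]-p for c,p in l]
print('shackle bar',tri([(a,np.array([213,162.])),(b,np.array([306,124.]))]))
print('dial top',onz(w,(284,259),.178))
q=s['ee_rot'];A=R.from_quat([q[1],q[2],q[3],q[0]]).as_matrix(); lx=A[:,1]; ly=A[:,0]
o=s['eef_pos']+[0,0,-.016]
for n,P in(('block +x-y bot',o+.035*lx-.03*ly),('bar',o-.127*lx+[0,0,.016]),('dial top',o+[0,0,.056])): print(n,P.round(3),proj(a,P),proj(b,P),proj(w,P))
```

```text
shackle bar (array([ 0.53569807, -0.17750014,  0.1300222 ]), [array([-1.12558539, -2.24366493]), array([-0.68086053,  2.62596616])])
dial top [ 0.64510754 -0.19986604  0.178     ]
block +x-y bot [ 0.681 -0.242  0.121] [[158.56366194 174.18342174]] [[266.11884075 105.68338991]] [[234.72086575 292.14365861]]
bar [ 0.535 -0.166  0.136] [[214.18970975 159.60805158]] [[304.27754303 127.39514593]] [[283.57495438  -9.98337976]]
dial top [ 0.657 -0.203  0.177] [[169.89425441 160.49188744]] [[268.00511436  98.67732564]] [[284.07144145 283.50626083]]
```

Estimated tilt is under about 4°. The lock centre sits about 8 mm towards −x of the tool, so I'm centring that, then settling.

Call:
servo_tool --pt "0 0.003 0 0 0 0" --pt "0 0.003 0 0 0 0" --pt "0 0.002 0 0 0 0" --pt "0 0 0 0 0 0" --pt "0 0 0 0 0 0" --pt "0 0 0 0 0 0" --pt "0 0 0 0 0 0"

```text
t: 19.68
eef_pos: [0.6641, -0.2056, 0.1366]
ee_rot: [0.001, 0.804, 0.595, 0.002]
contact_force: [0.1, -0.8, -5.1]
width: 0.06
```

```bash
python3 lev.py; python3 -c "
from h import *
print(abs(state()['qvel']).max()); job_done()"
```

```text
tilt 0.3154270324134394 rot tool [ 0.29 -0.13  0.  ] T-shift in level tool axes [ 0.0011 -0.0088  0.0026] [ 0.6641 -0.2056  0.1366] 0.059963467571785424 [ 0.1 -0.8 -5.1] [-0.43  0.51  1.28  0.    1.34 -1.7 ] 19.675
0.0017444974422873552
the job is handed in; nothing more can be done
```

I handed the job in at about 19.7 s with the open padlock held over the reader, but one mistake on the way may affect the judging.

**What I did:** I turned the dial clockwise until its nose faced the index ridge, confirmed in the wrist picture. I then drew the shackle with closed fingers in the bow, gripped the lock across its 60 mm sides, levelled it and carried it to the puck.

**What went wrong:** I gave the "open" command in the same call as the rise after pulling the shackle. The fingers opened inside the bow, hooked the shackle and dragged the padlock off its seat. It came to rest tilted about 34° on the lid. I measured that pose, gripped it with the tool tilted to match, and lifted it from there.

- **Step 2** (shackle out, lock still seated): the fingers held at the end of the pull for 3/8 s before they opened. I took no picture of the lock at that moment.
- **Step 3** (lifted in the fingers): the lift clear of the seat started from the lid, not from the seat. The hooked drag may also have counted as a lift.

**Last checks:**

| Check | Result |
|---|---|
| Grip | 60 mm opening at 40 N grip setting, about 5 N hanging weight |
| Tool tilt | 0.3° |
| Lock tilt | up to about 4°: the shackle bar measured 6–8 mm lower than predicted for a level lock |
| Height | underside about 92 mm above the puck |
| Centring | within about 1 cm, by estimate; the lock sat roughly 8 mm off the tool, which I corrected for but did not re-measure |
| Stillness | arm joint speeds below 0.002 rad/s |
| Other objects | clippers, tray, comb and screwdriver looked unmoved in the last picture |

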